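# Seat a bush in the guarded bench press

## Task

Press the white bush home in the crank: push the shuttle by its black end plate all the way in under the ram, then reach down through the window in the top of the yellow guard and press the red lever pad until the bush flange sits on the boss, and let the lever come back up. Work with the fingertips only: pick nothing up, never touch the guard, leave the crank lying in its nest, and do not disturb the grease tin, the caliper or the ratchet lying near.

Things in the scene. Friction and masses are not known exactly. Their poses are not given: they have to be found in the camera images.
- press: green lever press that stands on the bench, base 277 x 180 x 14 mm. Origin on the bench top straight below the ram axis; z up; -x is its front (towards the robot, turned by its yaw), the column and lever pivot are at +x, and the shuttle comes in from the -y side (the robot's right). Fixed to the bench. The bed of the shuttle reaches to y = -215 mm, 45 mm either side of x = 0, up to 34 mm high.
- guard: yellow cage of bars over the front of the press, in the press frame (same origin and axes): x from -145 to +32 mm, y from -86 to +86 mm, flat sheet top at z = 161 mm with the window in it. The -y side is open below z = 84 mm so that the shuttle passes. Nothing of the robot may touch it.
- window (a point): centre of the guard's window, level with the upper face of its sheet top (161 mm above the bench); axes as the press. The clear opening is 79 mm along x and 71 mm along y, its edge covered with a black round trim that stands 1 mm proud.
- lever_pad (a point): centre of the upper face of the red lever pad, 44 x 34 mm, flat, 15 mm below the window point when the lever is up. It moves straight down (within a millimetre or two) by up to 24 mm.
- lever (a joint): angle of the lever, 0 = up (at rest), 0.16 rad = lowest possible. The pad is 150 mm in front (-x) of the hinge and the ram 70 mm; a spring returns it when let go. The ram meets the bush at about 0.03 to 0.05 rad and the bush is seated at about 0.145 rad, where the lever stops hard. Pressing needs 2 to 4 N up to the bush and about 8 to 12 N while the bush goes in.
- shuttle (a joint): travel of the shuttle, 0 = out (as it starts), 0.100 m = fully in against its stop, crank under the ram. It slides along the +y axis of the press with about 2 N of friction and stays where it is left.
- push_face (a point): centre of the outer (-y) face of the black end plate of the shuttle, 53 mm above the bench, axes as the press. The plate is 50 mm wide (along x), 52 mm high (from 19 to 71 mm above the bench) and 8 mm thick; push it towards +y. When fully in, this face stands 69 mm outside the guard's side.
- nest (a point): centre of the shuttle's nest on the upper face of the shuttle, 30 mm above the bench, where the crank's boss rests; moves with the shuttle.
- crank: dark cast crank lying loose in the nest, about 0.25 kg: round boss 36 mm in diameter and 24 mm high with an arm along its -y to a small eye 70 mm away. Origin at the centre of the boss's underside.
- bush (a joint): how far the white flanged nylon bush (flange 25 mm in diameter, 3 mm thick) has gone into the crank's boss: it starts between 0 and 0.0015; 0 = flange 8 mm above the boss, 0.008 m = flange on the boss. It is a press fit and stays where it is pushed.
- tin: red and white grease tin, 67 mm in diameter, 26 mm high, loose; origin at the centre of its underside.
- gauge: steel caliper, 78 x 200 x 9 mm, loose; origin at the centre of its underside.
- drive: ratchet handle, 34 x 197 x 29 mm, loose, long along its y; origin at the centre of its underside.

How it is judged:
On the way, in this order (a step that is already met when the one before it is completed fails the run):
1. the shuttle is fully in, with the bush not pressed yet (value of joint shuttle above 0.096 m and value of joint bush below 0.004 m), for 0.2 s.
2. the lever is pressed until the bush is seated (value of joint bush above 0.0065 m and value of joint lever above 0.11 rad and value of joint shuttle above 0.096 m), for 0.1 s.
At the end, for the whole second after the job is handed in: shuttle within 4 mm of its stop, bush flange within 1.5 mm of the boss, lever back up (within 0.03 rad), crank at rest within 6 mm of its place in the nest (value of joint shuttle above 0.096 m and value of joint bush above 0.0065 m and value of joint lever below 0.03 rad and distance between crank and nest below 0.006 m and linear speed of crank below 0.02 m/s); the robot touches nothing.
It fails at once if the robot touches the guard (over 0.5 N) (contact force between any of the fingers, the arm and guard above 0.5 N).
It fails at once if the crank is lifted or pushed out of its nest (over 8 mm) (distance between crank and nest above 0.008 m).
It fails at once if the grease tin, the caliper or the ratchet is moved more than 15 mm (distance of any of tin, gauge, drive from where it was at the start of the episode above 0.015 m).
It also fails if it takes over 48 s, if anything falls off the work surface, if the arm or the gripper's body presses on something with over 40 N, if the wrist force passes 120 N, or if a joint passes its speed limit or range.

## Robot

A 7-joint arm with a two-finger parallel gripper is mounted at the origin on a cart in front of the work surface, level with it; the furniture and walls round the work are solid. World frame = base frame: x ahead of the robot, y to its left, z up, the work surface at z = 0. Lengths are in m, angles in rad, forces in N, time in s.
With the tool pointing down it reaches from about 0.35 to 0.9 m from the base axis. Payload 8.1 kg.
Tool frame: the origin (TCP) lies midway between the tips of the shut fingers; the grasp point (between the pads) lies 19 mm behind it; z points along the fingers, y is the line along which they close (so a half turn about z gives the same grasp; the last joint's range is limited). The gripper opens to 85 mm and grips with 20 to 120 N. Pads are 22 mm wide; open, the fingers measure 114 mm over their backs; the gripper's body (76 mm by 85 mm) begins 54 mm behind the grasp point. The pads swing forward as they close: fully open they stand 13 mm farther back than shut.
Start: joints at [-1.286, 0.434, 0.025, 1.573, -0.012, 1.134, -0.075], TCP at [0.236, 0.579, 0.231] pointing down, gripper open.
Joint ranges: [-2.62, 2.62], [-0.44, 2.09], [-1.27, 1.32], [0.08, 2.57], [-1.32, 4.46], [0.12, 2], [-2.74, 2.74]. Speed limits (rad/s): [2.22, 2.22, 3.01, 3.01, 3.14, 3.14, 3.14].

## Interface

Orientations are given as a unit quaternion [w, x, y, z].
In Python, from plant import robot gives the robot as it stands.
- The arm moves only by the tool drive_effector, called after "Request:" as a command line: name --argument value ..., lists and objects as JSON in quotes. Schema: {"type":"object","properties":{"offsets":{"type":"array","items":{"type":"object","properties":{"wx":{"type":"number"},"wy":{"type":"number"},"wz":{"type":"number"},"sx":{"type":"number"},"sy":{"type":"number"},"sz":{"type":"number"},"jaw":{"type":"number"}},"additionalProperties":false,"required":["jaw"]},"minItems":1,"maxItems":5},"squeeze":{"type":"number"},"only":{"type":"string"},"quiet":{"type":"boolean"},"lines":{"type":"string"}},"required":["offsets"],"additionalProperties":false}. offsets is a list of rows, 1 to 5 of them, each an object with the fields wx, wy, wz (a rotation vector in normalised numbers (1 is pi/2 rad)), sx, sy, sz (the shift in fractions of the full range, 1 being 60 cm), jaw (the finger opening in m); a field left out counts as zero (the opening has to be given); each row is the pose to reach, as a shift and turn from the pose commanded when the call began, along the tool's axes at that moment; what a row does not reach only later rows make up. A row lasts 1/8 s, in which the tool goes at most 0.0625 m and 0.188 rad, less where a joint would pass 70% of its speed; a pose out of reach is approached as far as the arm can. The fingers move at their own pace and stop on an object; squeeze is the grip in N (left out, the last holds). Time passes only in rows, so rows that do not move let the fingers close. The tool returns the time, the measured TCP pose, the force, the opening and the grip force at its end. only (a regular expression) keeps the lines of the reply that match it, lines (a string "A,B") keeps lines A to B, and quiet returns only ok. No shift or turn number may pass 1 either way. Input that does not fit is refused with a message, and nothing moves.
- robot.state(): the state, without advancing time (a new reading comes with each control period).
- robot.camera(name): name is "side" or "top" or "wrist"; returns the picture (384x512x3 uint8, blue, green, red); there is no depth.
- robot.camera_params(name): a dict with "intrinsics" (3x3 intrinsics, pixels), "distortion" ([k1, k2, p1, p2, k3] as OpenCV has them; the pictures are not rectified), "R" (3x3) and "t" (3): a world point X has camera coordinates R X + t. Camera axes: x right, y down, z forward; pixel columns grow to the right and rows downward; lengths in m; the calibration is good to about 2 mm. A picture is of the moment at which its call begins: read the wrist's pose just before it. camera_params takes no time and is no camera call; for the wrist camera it gives the pose at the moment of the call.
- robot.hand_in(): hands the job in; it is judged then, once.
The state is a dict: "t": time; "joint_pos": joint angles; "dq": joint speeds; "joint_torque": joint torques, N m; "eef_pos": TCP position; "ee_rot": TCP orientation; "wrist_force": force on the tool from outside, world axes, zero at the start; "wrist_torque": the same for the moment, N m; "width": finger opening in m; "grip_force": force on a finger pad.
Only numpy, scipy, OpenCV 4.12 (cv2) and the standard library are available. Lean on these libraries where they do the work, as an engineer would, in place of code of your own. Each camera call takes 0.05 s, during which the arm holds its last target. There are 200 camera calls.

## Working session

There is one attempt and no reset: what is moved stays moved. The work goes in short steps, Python scripts to look and compute and a tool call to move; the robot and the scene stay as the last step left them, time stands still between calls to the robot, and variables do not carry over. Pictures are saved under pics/ and viewed, at most 10 in all, crops included, and the job is handed in when it is done.

```bash
ls; mkdir -p pics; python3 - <<'E'
from plant import robot
import cv2,numpy as np
for n in("side","top"):
    cv2.imwrite(f"pics/{n}0.png",robot.camera(n)); p=robot.camera_params(n); print(n,np.round(p["intrinsics"],1).tolist(),np.round(p["distortion"],3),np.round(p["R"],3).tolist(),np.round(p["t"],3))
s=robot.state();print(s)
E
```

```text
pics
plant.py
side [[393.2, 0.0, 261.5], [0.0, 393.2, 195.0], [0.0, 0.0, 1.0]] [-0.077  0.     0.     0.     0.   ] [[0.776, -0.631, -0.005], [-0.344, -0.417, -0.841], [0.529, 0.655, -0.54]] [-0.604  0.217  0.761]
top [[397.7, 0.0, 252.7], [0.0, 397.7, 193.7], [0.0, 0.0, 1.0]] [-0.06  0.    0.    0.    0.  ] [[0.38, -0.925, -0.002], [-0.896, -0.367, -0.251], [0.232, 0.098, -0.968]] [-0.413  0.52   1.09 ]
{'t': 0.1, 'joint_pos': array([-1.28558055,  0.43519724,  0.02496408,  1.57395575, -0.01161542,
        1.133973  , -0.07506296]), 'dq': array([-0.00157984, -0.00128467,  0.00246222, -0.00480687,  0.00023348,
        0.00183202, -0.00070115]), 'joint_torque': array([ 2.68568794e-03, -6.71746445e+01,  1.02798164e+00, -3.16901600e+01,
        1.58657483e-02,  7.26113271e-03,  4.06523225e-05]), 'eef_pos': array([0.23623223, 0.57818306, 0.2305965 ]), 'ee_rot': array([-7.94136752e-05,  1.92709557e-01,  9.81255596e-01, -6.89579215e-04]), 'wrist_force': array([-0.11938026,  0.02280328,  0.1366001 ]), 'wrist_torque': array([ 0.02295683, -0.01867132,  0.01587993]), 'grip_force': 0.0, 'width': 0.08549700777417153}
```

View pics/side0.png

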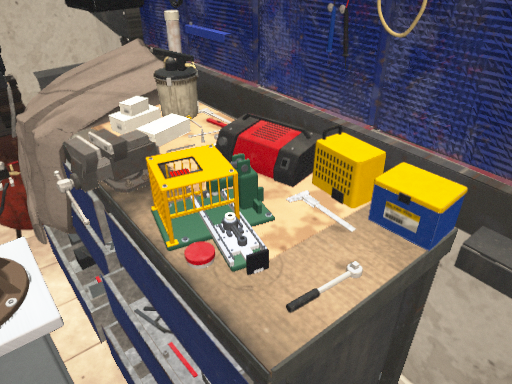

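View pics/top0.png

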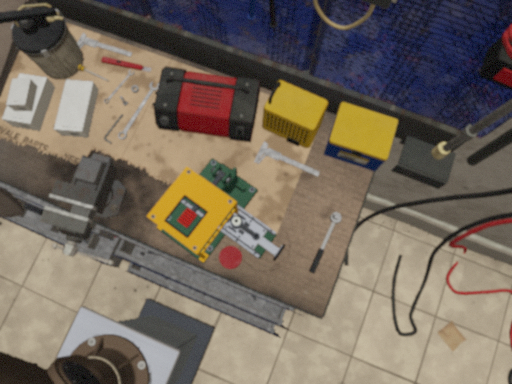

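```bash
python3 - <<'E'
import cv2
a=cv2.imread("pics/top0.png")[155:275,140:300];cv2.imwrite("pics/topc.png",cv2.resize(a,None,fx=5,fy=5,interpolation=cv2.INTER_CUBIC))
a=cv2.imread("pics/side0.png")[142:277,140:280];cv2.imwrite("pics/sidec.png",cv2.resize(a,None,fx=4.4,fy=4.4,interpolation=cv2.INTER_CUBIC))
E
```

```text
(no output)
```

View pics/topc.png

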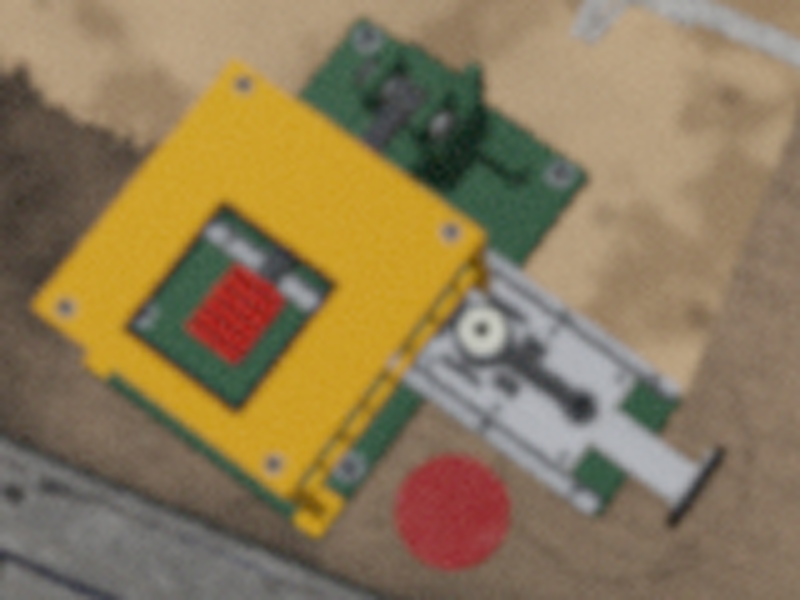

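View pics/sidec.png

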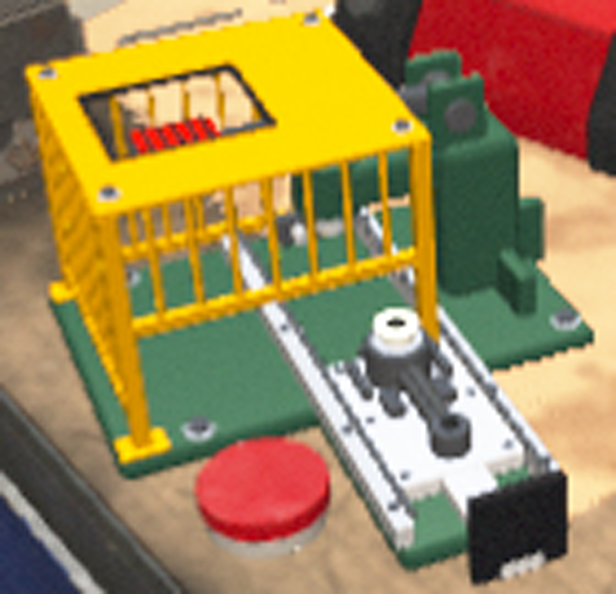

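```bash
cat > fit.py <<'E'
from plant import robot
import cv2,numpy as np
from scipy.optimize import least_squares
P={n:robot.camera_params(n) for n in("side","top")}
def proj(n,X):
    p=P[n];return cv2.projectPoints(np.atleast_2d(np.array(X,float)),cv2.Rodrigues(np.array(p["R"]))[0],np.array(p["t"],float),np.array(p["intrinsics"]),np.array(p["distortion"]))[0][:,0]
def full(n,c):
    s,o=(5,(140,155)) if n=="top" else (4.4,(140,142)); return (np.array(c,float)+.5)/s-.5+o
def tri(a,b,x0=(.6,0,.1)):
    f=lambda X:np.r_[(proj("top",X)-full("top",a)).ravel(),(proj("side",X)-full("side",b)).ravel()]
    r=least_squares(f,x0);return r.x,r.fun
E
python3 - <<'E'
from fit import *
np.set_printoptions(precision=4,suppress=True)
G=dict(top=[(237,62),(487,240),(300,498),(33,303)],side=[(315,12),(430,138),(103,215),(28,68)])
W=dict(top=[(225,205),(335,287),(238,410),(128,327)],side=[(235,67),(275,122),(112,160),(80,97)])
E=dict(top=[(718,452),(672,522)],side=[(567,472),(468,490)])
for nm,D in(("G",G),("W",W),("plate",E)):
    for a,b in zip(D["top"],D["side"]): x,f=tri(a,b);print(nm,x,f)
print("pad",*tri((237,313),(176,133)),"bush",*tri((482,328),(397,324)))
g=np.array([(.032,.086),(.032,-.086),(-.145,-.086),(-.145,.086)]);w=np.array([(.0395,.0355),(.0395,-.0355),(-.0395,-.0355),(-.0395,.0355)])
def tr(p,q,z):
    c,s=np.cos(p[2]),np.sin(p[2]);q=np.atleast_2d(q);return np.c_[p[0]+c*q[:,0]-s*q[:,1],p[1]+s*q[:,0]+c*q[:,1],np.full(len(q),z)]
def res(p):
    o=[]
    for n in("top","side"):
        o+=[proj(n,tr(p,g,.161))-full(n,G[n]),proj(n,tr(p,w+p[3:5],.161))-full(n,W[n]),proj(n,tr(p,[(p[5]+.025,p[6]),(p[5]-.025,p[6])],.071))-full(n,E[n])]
    return np.vstack(o).ravel()
r=least_squares(res,[.6,0,0,-.05,0,0,-.25]);p=r.x
print("press",p,np.abs(r.fun).max(),np.sqrt((r.fun**2).mean()));print(r.fun.reshape(-1,2))
print("window",tr(p,p[3:5],.161),"face",tr(p,p[5:7],.053))
E
```

```text
G [0.6161 0.0003 0.1599] [-0.4342  0.342   0.513  -0.0785]
G [ 0.5768 -0.1649  0.1619] [-0.0913  0.0675  0.094  -0.0154]
G [ 0.4141 -0.1289  0.1638] [-0.3975  0.3723  0.4334 -0.057 ]
G [0.455  0.044  0.1594] [-0.0002  0.0002  0.0003 -0.    ]
W [ 0.5431 -0.0283  0.1591] [ 0.2718 -0.2285 -0.3167  0.0456]
W [ 0.5239 -0.1015  0.1627] [ 0.2358 -0.1943 -0.2588  0.0383]
W [ 0.4436 -0.08    0.1608] [-0.3504  0.3238  0.3974 -0.0524]
W [ 0.4616 -0.0082  0.1606] [-0.2688  0.2516  0.3234 -0.0414]
plate [ 0.5342 -0.3218  0.069 ] [ 0.6394 -0.4472 -0.555   0.095 ]
plate [ 0.4861 -0.3114  0.0779] [ 0.2418 -0.1818 -0.2126  0.0348]
pad [ 0.4917 -0.0553  0.1481] [-0.2873  0.2531  0.3287 -0.0454] bush [ 0.5477 -0.1694  0.0626] [-0.1802  0.1393  0.1809 -0.0287]
press [ 0.5712 -0.0751 -0.2339 -0.0809  0.0016 -0.0028 -0.2479] 2.4660659017204694 1.1844595800114133
[[ 0.1519 -1.9193]
 [ 1.1691 -1.581 ]
 [-2.2197  1.3216]
 [-0.3714  1.8037]
 [-0.0241  0.9549]
 [-0.87   -0.1795]
 [ 0.0879 -0.595 ]
 [ 0.8409  0.2603]
 [ 0.6655 -0.9814]
 [-0.3643 -0.4062]
 [ 2.3323 -1.2465]
 [ 2.4661 -0.2261]
 [-1.9157  0.9796]
 [-1.6532  0.2552]
 [-1.4399 -0.0521]
 [-1.2338  0.3262]
 [ 1.4708 -0.5125]
 [ 1.2573  0.0933]
 [-0.2859 -1.0203]
 [-0.3723  2.0982]]
window [[ 0.4929 -0.0548  0.161 ]] face [[ 0.511  -0.3155  0.053 ]]
```

```bash
cat > go.py <<'E'
import sys,numpy as np
from plant import robot
from scipy.spatial.transform import Rotation as R
# usage: go.py x y z [angle of tool y]  -> shift and turn in tool axes
v=[float(a) for a in sys.argv[1:]];s=robot.state();q=s["ee_rot"];C=R.from_quat([q[1],q[2],q[3],q[0]])
print("d",np.round(C.inv().apply(np.array(v[:3])-s["eef_pos"]),4))
a=v[3] if len(v)>3 else -.24
y=np.array([np.cos(a),np.sin(a),0]);z=np.array([0,0,-1.]);T=R.from_matrix(np.c_[np.cross(y,z),y,z])
print("rv",np.round((C.inv()*T).as_rotvec(),4),"pos",np.round(s["eef_pos"],4),"t",s["t"])
E
python3 go.py 0.236 0.579 0.36; python3 go.py .49 -.055 .36; python3 - <<'E'
from fit import *
def ray(u,v,z): # top pixel at height z
    return least_squares(lambda q:(proj("top",[q[0],q[1],z])-[u,v]).ravel(),[.5,0]).x.round(3)
for nm,u,v,z in(("tin",230.5,257,.026),("dr1",313,270,.03),("dr2",337,213,.03),("viseT",100,160,.15),("vise",85,200,.12),("gauge",262,152,0),("gauge2",316,174,0),("redbox",206,103,.15)): print(nm,ray(u,v,z))
E
```

```text
d [ 0.0005  0.0005 -0.1294]
rv [-1.100e-03  1.100e-03  1.423e+00] pos [0.2362 0.5782 0.2306] t 0.1
d [-0.4744 -0.4904 -0.1287]
rv [-1.100e-03  1.100e-03  1.423e+00] pos [0.2362 0.5782 0.2306] t 0.1
tin [ 0.448 -0.193]
dr1 [ 0.503 -0.427]
dr2 [ 0.687 -0.435]
viseT [0.547 0.236]
vise [0.431 0.236]
gauge [ 0.791 -0.153]
gauge2 [ 0.788 -0.337]
redbox [0.816 0.033]
```

The rows are not in the units I measure in: shifts go in shares of 60 cm and turns go in shares of pi/2 rad. I convert before sending: -0.13 m / 0.6 = -0.2167, -0.09 m / 0.6 = -0.15, 0.64 rad / 1.5708 = 0.4074.

Request:
drive_effector --offsets '[{"sz": -0.1,"jaw": 0},{"wz": 0.0637,"sz": -0.2167,"jaw": 0},{"wz": 0.1783,"sx": -0.0833,"sy": -0.0833,"sz": -0.2167,"jaw": 0},{"wz": 0.2928,"sx": -0.15,"sy": -0.15,"sz": -0.2167,"jaw": 0},{"wz": 0.4074,"sx": -0.2167,"sy": -0.2167,"sz": -0.2167,"jaw": 0}]'

```text
t: 0.72
eef_pos: [0.3082, 0.407, 0.3613]
ee_rot: [0.0, 0.494, 0.869, 0.0]
wrist_force: [1.5, -0.4, 0.6]
width: -0.0001
grip_force: 0.0
```

```bash
python3 go.py .46 -.055 .36
```

```text
d [-0.4746 -0.1058  0.0012]
rv [ 1.000e-04 -0.000e+00  7.767e-01] pos [0.3082 0.407  0.3613] t 0.725
```

In the tool's units: -0.3 m / 0.6 = -0.5, -0.24 m / 0.6 = -0.4, 0.777 rad / 1.5708 = 0.4947.

Request:
drive_effector --offsets '[{"wz": 0.1019,"sx": -0.1,"sy": -0.0217,"jaw": 0},{"wz": 0.2037,"sx": -0.2,"sy": -0.0433,"jaw": 0},{"wz": 0.3056,"sx": -0.3,"sy": -0.0667,"jaw": 0},{"wz": 0.4074,"sx": -0.4,"sy": -0.0883,"jaw": 0},{"wz": 0.4947,"sx": -0.5,"sy": -0.11,"jaw": 0}]'

```text
t: 1.35
eef_pos: [0.4061, 0.1161, 0.3613]
ee_rot: [-0.0, 0.786, 0.618, 0.0]
wrist_force: [1.9, -0.3, -0.2]
width: 0.0001
grip_force: 0.0
```

```bash
python3 go.py .46 -.055 .36
```

```text
d [-0.1535  0.0928  0.0012]
rv [-0.0001 -0.0005  0.0013] pos [0.4061 0.1161 0.3613] t 1.35
```

```bash
python3 - <<'E'
from plant import robot
import numpy as np
p=robot.camera_params("wrist");R=np.array(p["R"]);print("cam pos",-R.T@np.array(p["t"]),"axis",R[2],"tcp",robot.state()["eef_pos"])
E
```

```text
cam pos [0.42324177 0.18375947 0.50483744] axis [-0.06585615 -0.26514646 -0.96195651] tcp [0.40610548 0.11607441 0.36125153]
```

In the tool's units: -0.155 m / 0.6 = -0.2583, -0.12 m / 0.6 = -0.2.

Request:
drive_effector --offsets '[{"sx": -0.1,"sy": 0.0583,"jaw": 0},{"sx": -0.2,"sy": 0.1333,"jaw": 0},{"sx": -0.2583,"sy": 0.1917,"jaw": 0},{"sx": -0.2583,"sy": 0.1917,"jaw": 0}]'

```text
t: 1.85
eef_pos: [0.4825, -0.0638, 0.3612]
ee_rot: [0.001, 0.787, 0.617, -0.001]
wrist_force: [-1.1, 1.2, -0.1]
width: 0.0002
grip_force: 0.0
```

```bash
python3 - <<'E'
from plant import robot
import cv2,numpy as np,pickle
pickle.dump(robot.camera_params("wrist"),open("w1.pkl","wb"));im=robot.camera("wrist");cv2.imwrite("pics/w1.png",cv2.resize(im,(768,576)))
E
```

```text
(no output)
```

View pics/w1.png

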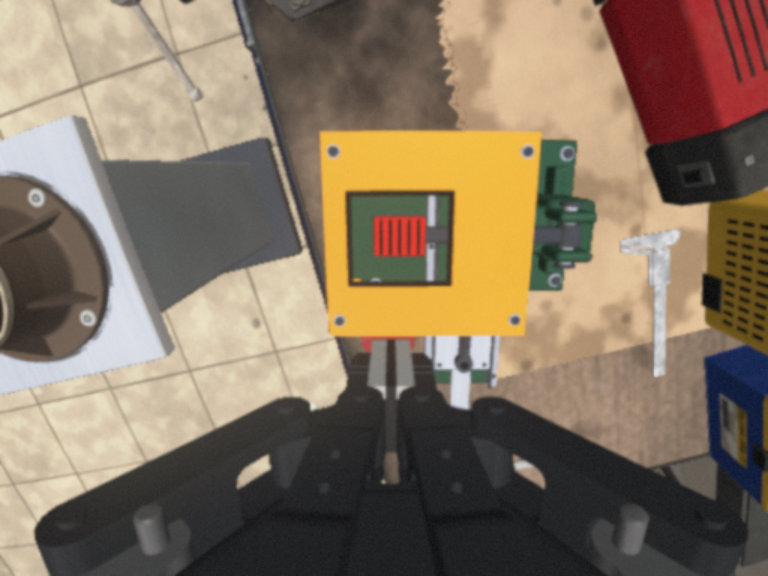

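```bash
cat > wr.py <<'E'
import cv2,numpy as np,pickle
from scipy.optimize import least_squares
def pix2w(p,uv,z):
    K=np.array(p["intrinsics"]);n=cv2.undistortPoints(np.array(uv,float).reshape(-1,1,2),K,np.array(p["distortion"]))[:,0]
    R=np.array(p["R"]);c=-R.T@np.array(p["t"]);d=np.c_[n,np.ones(len(n))]@R
    return c+d*((z-c[2])/d[:,2])[:,None]
E
python3 - <<'E'
from wr import *
np.set_printoptions(precision=4,suppress=True)
p=pickle.load(open("w1.pkl","rb"));f=lambda a:(np.array(a)+.5)/1.5-.5
g=pix2w(p,f([(320,131),(541,131),(526,336),(331,336)]),.161);w=pix2w(p,f([(346,191),(454,191),(451,286),(349,284)]),.161);d=pix2w(p,f([(374,216),(426,216),(425,257),(374,256)]),.146)
for n,a in(("g",g),("w",w),("pad",d)):
    e=np.diff(np.vstack([a,a[:1]]),axis=0);print(n,a[:,:2].tolist().__repr__() and a.mean(0),np.linalg.norm(e,axis=1),"yaws",np.arctan2(e[0,1],e[0,0]),np.arctan2(-e[2,1],-e[2,0]),np.arctan2(e[1,0],-e[1,1])*1,np.arctan2(-e[3,0],e[3,1]))
E
```

```text
g [ 0.5175 -0.0592  0.161 ] [0.1721 0.1717 0.1723 0.1706] yaws -0.2360024331600536 -0.24223960816779566 -0.2264871254881466 -0.22739220838117158
w [ 0.4935 -0.0531  0.161 ] [0.0864 0.079  0.0866 0.0772] yaws -0.2401472338606618 -0.2610722198849715 -0.2340263098060802 -0.23539564549268926
pad [ 0.4936 -0.0532  0.146 ] [0.044  0.0354 0.0443 0.0345] yaws -0.24029843653945573 -0.2605373283964457 -0.24362017227099425 -0.2510741922235087
```

In the tool's units: -0.28 m / 0.6 = -0.4667, -0.12 m / 0.6 = -0.2.

```bash
python3 go.py .5011 -.36 .36 -.239
```

```text
d [-0.2851  0.0888  0.0014]
rv [-0.0002  0.0014  0.0002] pos [ 0.4822 -0.062   0.361 ] t 1.9
```

Request:
drive_effector --offsets '[{"sx": -0.1,"jaw": 0},{"sx": -0.2,"jaw": 0},{"sx": -0.3,"jaw": 0},{"sx": -0.4,"jaw": 0},{"sx": -0.4667,"jaw": 0}]'

```text
t: 2.52
eef_pos: [0.4163, -0.3325, 0.3612]
ee_rot: [-0.0, 0.785, 0.62, 0.0]
wrist_force: [1.1, -0.4, 0.6]
width: -0.0002
grip_force: 0.0
```

```bash
python3 go.py .5011 -.36 .052 -.239
```

```text
d [-0.0073  0.0889  0.3091]
rv [-0.0001 -0.0008  0.0049] pos [ 0.4163 -0.3325  0.3612] t 2.525
```

In the tool's units: 0.22 m / 0.6 = 0.3667, 0.18 m / 0.6 = 0.3.

Request:
drive_effector --offsets '[{"sx": -0.0067,"sy": 0.0667,"sz": 0.05,"jaw": 0},{"sx": -0.0117,"sy": 0.1333,"sz": 0.1167,"jaw": 0},{"sx": -0.0117,"sy": 0.1483,"sz": 0.2,"jaw": 0},{"sx": -0.0117,"sy": 0.1483,"sz": 0.3,"jaw": 0},{"sx": -0.0117,"sy": 0.1483,"sz": 0.3667,"jaw": 0}]'

```text
t: 3.15
eef_pos: [0.5019, -0.3559, 0.138]
ee_rot: [-0.002, 0.784, 0.62, 0.0]
wrist_force: [-0.1, -0.6, -0.1]
width: -0.0001
grip_force: 0.0
```

```bash
python3 go.py .5011 -.36 .052 -.239
```

```text
d [-0.0044  0.0004  0.0859]
rv [-0.0033 -0.0027  0.007 ] pos [ 0.5019 -0.3559  0.138 ] t 3.15
```

In the tool's units: 0.087 m / 0.6 = 0.145, 0.075 m / 0.6 = 0.125.

Request:
drive_effector --offsets '[{"sz": 0.0667,"jaw": 0},{"sz": 0.125,"jaw": 0},{"sz": 0.145,"jaw": 0},{"sz": 0.145,"jaw": 0}]'

```text
t: 3.65
eef_pos: [0.5022, -0.3581, 0.0541]
ee_rot: [-0.001, 0.785, 0.62, 0.0]
wrist_force: [0.5, -0.1, 0.8]
width: -0.0001
grip_force: 0.0
```

```bash
python3 go.py .5319 -.2337 .052 -.239; python3 - <<'E'
from plant import robot
import cv2
cv2.imwrite("pics/s2.png",cv2.resize(robot.camera("side")[142:292,140:340],None,fx=4,fy=4))
E
```

```text
d [0.1279 0.0002 0.0022]
rv [-0.0009 -0.001   0.0058] pos [ 0.5022 -0.3581  0.0541] t 3.65
```

View pics/s2.png

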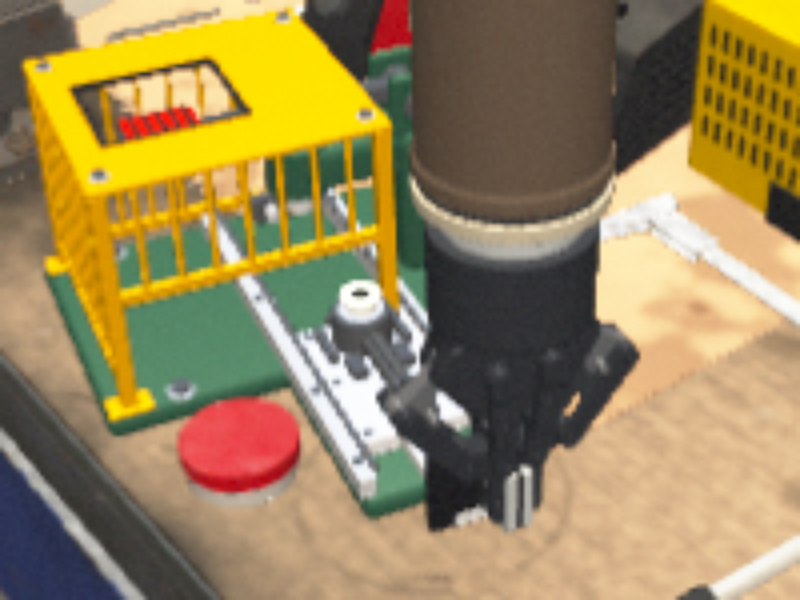

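In the tool's units: 0.05 m / 0.6 = 0.0833, 0.04 m / 0.6 = 0.0667.

Request:
drive_effector --offsets '[{"sx": 0.0167,"jaw": 0},{"sx": 0.0333,"jaw": 0},{"sx": 0.05,"jaw": 0},{"sx": 0.0667,"jaw": 0},{"sx": 0.0833,"jaw": 0}]'

```text
t: 4.32
eef_pos: [0.514, -0.3103, 0.0547]
ee_rot: [0.001, 0.785, 0.62, 0.0]
wrist_force: [-0.3, -2.7, 0.9]
width: -0.0002
grip_force: 1.2
```

Request:
drive_effector --offsets '[{"sx": 0.0167,"jaw": 0},{"sx": 0.0333,"jaw": 0},{"sx": 0.05,"jaw": 0},{"sx": 0.0667,"jaw": 0},{"sx": 0.0833,"jaw": 0}]'

```text
t: 4.95
eef_pos: [0.5254, -0.2612, 0.0543]
ee_rot: [0.0, 0.785, 0.62, 0.0]
wrist_force: [1.9, -2.7, 0.7]
width: 0.0
grip_force: 1.2
```

```bash
python3 go.py .5319 -.2337 .052 -.239
```

```text
d [ 0.0283 -0.      0.0023]
rv [0.0001 0.     0.0049] pos [ 0.5254 -0.2612  0.0543] t 4.95
```

In the tool's units: 0.026 m / 0.6 = 0.0433, 0.024 m / 0.6 = 0.04.

Request:
drive_effector --offsets '[{"sx": 0.0133,"jaw": 0},{"sx": 0.025,"jaw": 0},{"sx": 0.0333,"jaw": 0},{"sx": 0.04,"jaw": 0},{"sx": 0.0433,"jaw": 0}]'

```text
t: 5.58
eef_pos: [0.5311, -0.2364, 0.0542]
ee_rot: [-0.0, 0.785, 0.62, -0.0]
wrist_force: [1.0, -2.2, -0.7]
width: -0.0001
grip_force: 1.0
```

Request:
drive_effector --offsets '[{"sx": 0.0033,"jaw": 0},{"sx": 0.005,"jaw": 0},{"sx": 0.005,"jaw": 0}]'

```text
t: 5.95
eef_pos: [0.5317, -0.2338, 0.0543]
ee_rot: [-0.0, 0.785, 0.62, -0.0]
wrist_force: [0.7, -2.9, -1.9]
width: -0.0001
grip_force: 1.1
```

```bash
python3 go.py .5319 -.2337 .052 -.239
```

```text
d [0.0001 0.0002 0.0023]
rv [-0.0002  0.0001  0.0047] pos [ 0.5317 -0.2338  0.0543] t 5.95
```

In the tool's units: 0.003 m / 0.6 = 0.005, 0.0015 m / 0.6 = 0.0025.

Request:
drive_effector --offsets '[{"sx": 0.0025,"jaw": 0},{"sx": 0.005,"jaw": 0},{"sx": 0.005,"jaw": 0}]'

```text
t: 6.32
eef_pos: [0.5317, -0.2337, 0.0544]
ee_rot: [0.001, 0.786, 0.619, -0.001]
wrist_force: [0.0, -10.5, -5.6]
width: -0.0001
grip_force: 5.3
```

Request:
drive_effector --offsets '[{"sx": 0.0025,"jaw": 0},{"sx": 0.005,"jaw": 0},{"sx": 0.005,"jaw": 0}]'

```text
t: 6.7
eef_pos: [0.5317, -0.2336, 0.0545]
ee_rot: [0.003, 0.786, 0.618, -0.003]
wrist_force: [-2.5, -17.7, -8.5]
width: 0.0003
grip_force: 9.3
```

In the tool's units: -0.11 m / 0.6 = -0.1833, -0.05 m / 0.6 = -0.0833.

Request:
drive_effector --offsets '[{"sx": -0.0167,"jaw": 0},{"sx": -0.05,"jaw": 0},{"sx": -0.0833,"jaw": 0},{"sx": -0.0833,"sz": -0.0833,"jaw": 0},{"sx": -0.0833,"sz": -0.1833,"jaw": 0}]'

```text
t: 7.32
eef_pos: [0.5206, -0.2755, 0.1645]
ee_rot: [-0.002, 0.785, 0.62, -0.001]
wrist_force: [1.6, -0.1, -0.2]
width: -0.0
grip_force: 0.0
```

Request:
drive_effector --offsets '[{"sz": -0.1,"jaw": 0},{"sz": -0.2,"jaw": 0},{"sz": -0.2667,"jaw": 0},{"sz": -0.2667,"jaw": 0}]'

```text
t: 7.82
eef_pos: [0.5225, -0.2769, 0.3274]
ee_rot: [0.002, 0.785, 0.62, 0.002]
wrist_force: [-0.1, 1.2, -1.0]
width: -0.0001
grip_force: 0.0
```

```bash
python3 go.py .4935 -.0537 .3 -.239;  python3 - <<'E'
from plant import robot
import cv2
cv2.imwrite("pics/t3.png",cv2.resize(robot.camera("top")[155:275,140:300],None,fx=5,fy=5,interpolation=cv2.INTER_CUBIC))
E
```

```text
d [ 0.2104 -0.0799  0.0271]
rv [ 0.0047 -0.0007  0.0057] pos [ 0.5225 -0.2769  0.3274] t 7.825
```

View pics/t3.png

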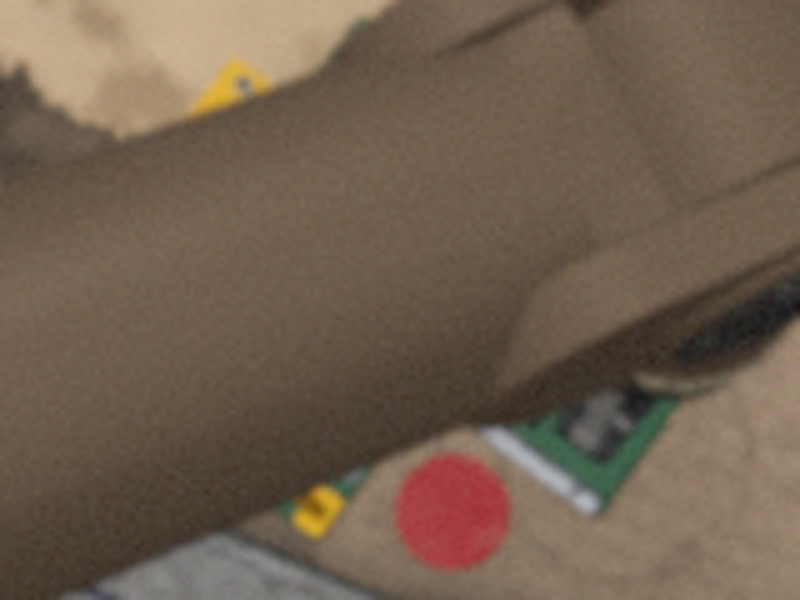

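The arm hides the press in this view. The tin is still at (453,512), so it has not moved. Next I go over the window.

In the tool's units: 0.21 m / 0.6 = 0.35, 0.2 m / 0.6 = 0.3333, 0.005 rad / 1.5708 = 0.0032.

Request:
drive_effector --offsets '[{"sx": 0.0917,"sy": -0.0333,"jaw": 0},{"sx": 0.1833,"sy": -0.0667,"jaw": 0},{"sx": 0.275,"sy": -0.1,"jaw": 0},{"sx": 0.3333,"sy": -0.13,"jaw": 0},{"wz": 0.0032,"sx": 0.35,"sy": -0.1333,"sz": 0.045,"jaw": 0}]'

```text
t: 8.5
eef_pos: [0.4921, -0.0497, 0.2966]
ee_rot: [-0.001, 0.785, 0.62, 0.001]
wrist_force: [-0.2, -0.0, -0.1]
width: 0.0001
grip_force: 0.0
```

Request:
drive_effector --offsets '[{"sz": 0.0167,"jaw": 0},{"sz": 0.0167,"jaw": 0}]'

```text
t: 8.75
eef_pos: [0.4917, -0.0543, 0.2864]
ee_rot: [-0.001, 0.787, 0.617, -0.001]
wrist_force: [-1.2, 0.0, 0.1]
width: 0.0002
grip_force: 0.0
```

```bash
python3 go.py .4935 -.0537 .155 -.239
```

```text
d [0.0012 0.0019 0.1314]
rv [-0.0023  0.0013 -0.0011] pos [ 0.4917 -0.0543  0.2864] t 8.75
```

```bash
python3 - <<'E'
from plant import robot
import cv2
cv2.imwrite("pics/w4.png",cv2.resize(robot.camera("wrist"),(768,576)))
E
```

```text
(no output)
```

View pics/w4.png

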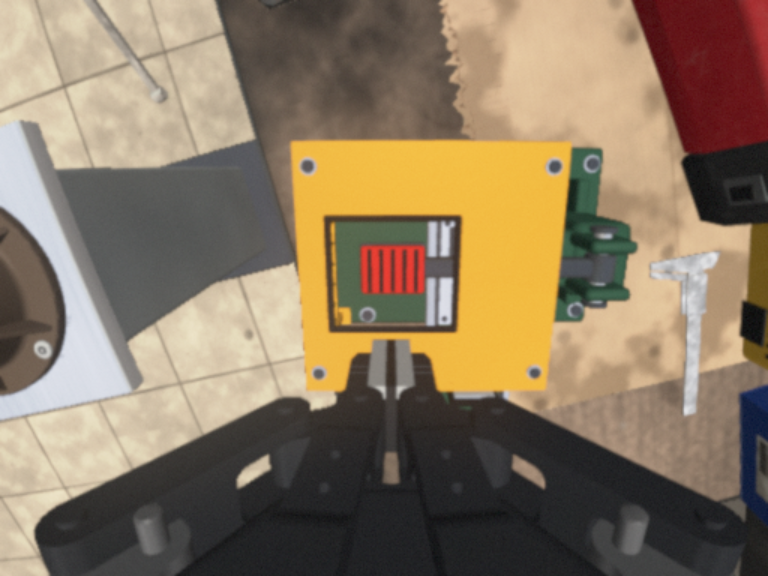

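The fingertips (392,340) line up with the pad (393,270) and the window, and the shuttle can be seen under the window. I now go straight down.

In the tool's units: 0.1 m / 0.6 = 0.1667, 0.085 m / 0.6 = 0.1417.

Request:
drive_effector --offsets '[{"sx": 0.0017,"sy": 0.0033,"sz": 0.05,"jaw": 0},{"sx": 0.0017,"sy": 0.0033,"sz": 0.1,"jaw": 0},{"sx": 0.0017,"sy": 0.0033,"sz": 0.1417,"jaw": 0},{"sx": 0.0017,"sy": 0.0033,"sz": 0.1667,"jaw": 0},{"sx": 0.0017,"sy": 0.0033,"sz": 0.1667,"jaw": 0}]'

```text
t: 9.43
eef_pos: [0.4945, -0.0538, 0.1871]
ee_rot: [-0.0, 0.787, 0.617, -0.001]
wrist_force: [0.2, -0.7, 0.0]
width: 0.0001
grip_force: 0.0
```

```bash
python3 go.py .4935 -.0537 .152 -.239
```

```text
d [-0.0002 -0.001   0.0351]
rv [-0.0009  0.0006 -0.0012] pos [ 0.4945 -0.0538  0.1871] t 9.425
```

In the tool's units: 0.045 m / 0.6 = 0.075, 0.042 m / 0.6 = 0.07.

Request:
drive_effector --offsets '[{"sy": -0.0017,"sz": 0.025,"jaw": 0},{"sy": -0.0017,"sz": 0.0467,"jaw": 0},{"sy": -0.0017,"sz": 0.06,"jaw": 0},{"sy": -0.0017,"sz": 0.07,"jaw": 0},{"sy": -0.0017,"sz": 0.075,"jaw": 0}]'

```text
t: 10.05
eef_pos: [0.4935, -0.0528, 0.142]
ee_rot: [-0.0, 0.786, 0.618, -0.0]
wrist_force: [-2.6, 0.4, 3.4]
width: -0.0002
grip_force: 1.6
```

Request:
drive_effector --offsets '[{"sz": 0.005,"jaw": 0},{"sz": 0.01,"jaw": 0},{"sz": 0.0133,"jaw": 0},{"sz": 0.0133,"jaw": 0}]'

```text
t: 10.55
eef_pos: [0.4934, -0.0528, 0.1346]
ee_rot: [-0.0, 0.786, 0.618, 0.0]
wrist_force: [-4.8, 1.3, 8.6]
width: 0.0004
grip_force: 4.4
```

In the tool's units: 0.01 m / 0.6 = 0.0167, 0.008 m / 0.6 = 0.0133.

Request:
drive_effector --offsets '[{"sz": 0.005,"jaw": 0},{"sz": 0.01,"jaw": 0},{"sz": 0.0133,"jaw": 0},{"sz": 0.0167,"jaw": 0}]'

```text
t: 11.05
eef_pos: [0.4938, -0.0529, 0.1249]
ee_rot: [-0.0, 0.786, 0.618, 0.0]
wrist_force: [-4.1, 0.8, 14.3]
width: 0.0
grip_force: 7.2
```

Request:
drive_effector --offsets '[{"sz": 0.0033,"jaw": 0},{"sz": 0.005,"jaw": 0},{"sz": 0.005,"jaw": 0}]'

```text
t: 11.42
eef_pos: [0.4941, -0.0529, 0.1232]
ee_rot: [-0.001, 0.787, 0.618, 0.001]
wrist_force: [-11.4, 2.0, 35.0]
width: -0.0001
grip_force: 18.1
```

The force has jumped to 35 N at z = 0.123, so the lever is on its hard stop and the bush is seated. I withdraw straight up.

In the tool's units: -0.06 m / 0.6 = -0.1, -0.03 m / 0.6 = -0.05.

Request:
drive_effector --offsets '[{"jaw": 0},{"sz": -0.0133,"jaw": 0},{"sz": -0.03,"jaw": 0},{"sz": -0.05,"jaw": 0},{"sz": -0.1,"jaw": 0}]'

```text
t: 12.05
eef_pos: [0.4935, -0.0529, 0.1816]
ee_rot: [-0.0, 0.786, 0.618, -0.001]
wrist_force: [0.2, 1.0, 0.0]
width: 0.0002
grip_force: 0.0
```

Request:
drive_effector --offsets '[{"sz": -0.0833,"jaw": 0},{"sz": -0.1667,"jaw": 0},{"sz": -0.25,"jaw": 0},{"sx": 0.0833,"sz": -0.25,"jaw": 0},{"sx": 0.1833,"sz": -0.25,"jaw": 0}]'

```text
t: 12.68
eef_pos: [0.5208, 0.0542, 0.3331]
ee_rot: [0.0, 0.787, 0.617, 0.002]
wrist_force: [1.0, 0.1, 0.4]
width: -0.0001
grip_force: 0.0
```

Request:
drive_effector --offsets '[{"sx": 0.1,"jaw": 0},{"sx": 0.2,"jaw": 0},{"sx": 0.3,"jaw": 0},{"sx": 0.3667,"jaw": 0},{"sx": 0.3667,"jaw": 0}]'

```text
t: 13.3
eef_pos: [0.5717, 0.2722, 0.3305]
ee_rot: [0.0, 0.785, 0.62, -0.0]
wrist_force: [0.3, 0.3, 1.0]
width: -0.0001
grip_force: 0.0
```

```bash
python3 - <<'E'
from plant import robot
import cv2,numpy as np
a=cv2.resize(robot.camera("top")[155:275,140:300],None,fx=2.5,fy=2.5,interpolation=cv2.INTER_CUBIC)
b=cv2.resize(robot.camera("side")[142:292,140:340],(800,600),interpolation=cv2.INTER_CUBIC)[:,:500]
a=a[:,100:400];c=np.zeros((600,800,3),np.uint8);c[:300,:300]=a;c[:,300:]=b
cv2.imwrite("pics/f5.png",c)
E
```

```text
(no output)
```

View pics/f5.png

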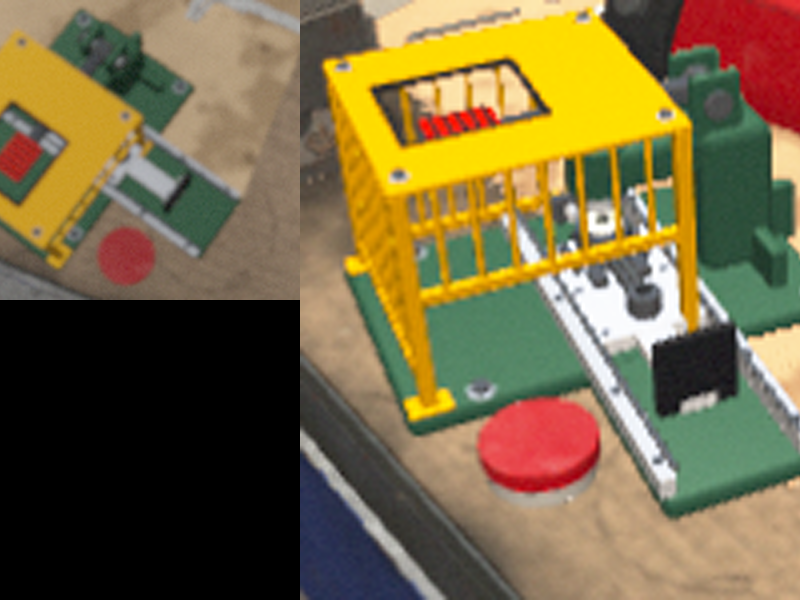

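The side view shows the shuttle fully in (plate at (695,370)), the bush flange low on the boss (600,222) and the lever pad back up (455,122). The tin is undisturbed and the robot is clear of everything.

```bash
python3 -c "
from plant import robot
print(robot.hand_in())"
```

```text
the job is handed in; nothing more can be done
None
```

I handed the job in at about 13 s; hand-in returned no verdict. The shuttle was pushed to its stop, the bush was pressed until the lever hit its hard stop (35 N), and the last pictures show the lever back up and the crank in the nest. The tin is unmoved and the robot is clear; I did not re-check the caliper and ratchet, but the arm never went near them.

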